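# Third hand for the shelf's front gallery rail

## Task

Take the loose square steel rail from the worktop, lay it fully down into the two open saddles along the front edge of the marble shelf, and slide it endways against the sprung end seat until the seat is pushed about half way in (a steady push of about 10 newtons). Hold it like that for three seconds and finish still pushing it, without letting go, so that a colleague can tighten the grub screws. Never ram the seat hard against its stop, and leave everything else where it stands.

Things in the scene. Friction and masses are not known exactly. Their poses are not given: they have to be found in the camera images.
- rail: Loose front rail: straight stainless square tube, 14 x 14 x 300 mm, flat black plugs in both ends, 0.10 to 0.17 kg, lying on the worktop at the right. Origin at mid-length on its centre line (7 mm above the worktop at the start), x along its length. The ends are alike: either may go to the seat.
- rail_end_a (a point): Centre of the rail's end face at its +x end (150 mm from the rail's origin).
- rail_end_b (a point): Centre of the rail's end face at its -x end (150 mm from the rail's origin).
- shelf: Fixed marble-look slab 240 (x) x 440 (y) x 30 mm. Origin under its centre, at worktop level; x to its back, y to its left, z up. Steel rails at back and ends; the front one is missing. Front line x = -105 mm: saddles, sprung seat at the left; nothing right of the right saddle. A seated rail's centre line is at z = 85, along y. Posts reach z = 107 mm, goods on the shelf 160 mm.
- saddle_left (a point): Middle of the floor of the left saddle's channel (shelf x -105, y +115, z 78 mm). The U-shaped steel saddle on a 12 mm round post is open upwards; its channel runs along the shelf's y, 19 mm wide, 16 mm long, 16 mm deep; above it the mouth flares steeply (60 degrees) over 11 mm to 32 mm wide. Grub screw in its front.
- saddle_right (a point): Middle of the flat floor of the right saddle's channel (at shelf x -105, y -75, z 78 mm), same as the left one.
- seat: Sprung end seat: round steel pad 25 mm across, on the pillar at the front's left end, facing right; takes up the rail's growth by the hob's heat. Origin at the centre of its face: shelf x -105, y +164, z 85 mm when free. Slides to shelf +y against a spring of 1.67 N per mm, no preload; hard stop at 12 mm (20 N). Half in = 6 mm, 10 N; the rail's middle is then at shelf y +20 mm.
- canister: Bystander: round aluminium canister with press-button lid, 92 mm across, 129 mm high, standing on the shelf behind the front rail line. Origin under its centre.
- mate_cup: Bystander: dark wooden, glass-lined mate cup, 78 mm across, 90 mm high, on the shelf. Origin under its centre.
- saucers: Bystander: stack of three white saucers, 140 mm across, 36 mm high, on the shelf. Origin under its centre.
- brush: Bystander: bamboo bombilla brush, 185 mm long, 14 mm wide, 10 mm high, lying on the worktop to the right of the rail. Origin on its underside near its middle, x along it.
- bombilla: Bystander: steel drinking straw, 195 mm long, 7 mm thick with a 16 mm wide strainer, lying on the worktop between the rail and the shelf, nearer the robot. Origin on its underside near its middle, x along it.
- hex_key: Bystander: dark L-shaped hex key, 96 x 32 mm, 6 mm thick, lying on the worktop before the shelf. Origin on its underside.
- screw_dish: Bystander: small white dish with grub screws, 80 mm across, 16 mm high, on the worktop before the shelf. Origin under its centre.

How it is judged (in metres and radians):
On the way:
1. the rail lies down in both saddles and is pushed against the sprung seat with 6 to 14 N for two and a half seconds (z of rail_end_a in the frame of shelf between 0.081 and 0.0885 m and x of rail_end_a in the frame of shelf between -0.112 and -0.098 m and z of rail_end_b in the frame of shelf between 0.081 and 0.0885 m and x of rail_end_b in the frame of shelf between -0.112 and -0.098 m and contact force between rail and seat between 6 and 14 N and contact force between the fingers and rail above 2 N), for 2.5 s.
At the end, for the whole second after the job is handed in: The robot still holds the rail (over 2 N between fingers and rail); the rail lies down in both saddles (both ends' centres 81 to 88.5 mm above the shelf's underside and within 7 mm of the saddles' line) and presses the sprung seat with 6 to 14 N (about 4 to 8 mm in) (all of step 1); the arm keeps its last pose, push and grip.
It fails at once if the seat is rammed: more than 24 N between rail and seat (contact force between rail and seat above 24 N).
It fails at once if another thing is moved by more than 25 mm or tipped (distance of any of canister, mate_cup, saucers, brush, bombilla, hex_key, screw_dish from where it was at the start of the episode above 0.025 m or angle between any of canister, mate_cup, saucers, brush, bombilla, hex_key, screw_dish's own z axis and vertical above 0.35 rad).
It also fails if it takes over 51 s, if anything falls off the work surface, if the arm or the gripper's body presses on something with over 40 N, if the wrist force passes 120 N, or if a joint passes its speed limit or range.

## Robot

A 6-joint arm with a two-finger parallel gripper is mounted at the origin on the work surface. World frame = base frame: x ahead of the robot, y to its left, z up, the work surface at z = 0. Lengths are in mm, angles in rad, forces in N, time in s.
With the tool pointing down it reaches from about 275 to 850 mm from the base axis. Payload 5.2 kg.
Tool frame: the origin (TCP) lies at the very end of the fingers, on their centre line; the grasp point (between the pads) lies ctrl.grip_depth behind it (ctrl.grip_depth is the distance from the TCP to the grasp point, in mm); z points along the fingers, y is the line along which they close (so a half turn about z gives the same grasp; the last joint's range is limited). The gripper opens to 85 mm and grips with 20 to 120 N. Pads are 22 mm wide; open, the fingers measure 114 mm over their backs; the gripper's body (76 mm by 85 mm) begins 54 mm behind the grasp point. The pads swing forward as they close: fully open they stand 13 mm farther back than shut.
Start: joints at [-1.4, 0.259, 1.535, -0, 1.348, -0.203], TCP at [200.856, -512.017, 231.31] pointing down, gripper open.
Joint ranges: [-3.14, 3.14], [-0.91, 2.08], [0.19, 2.58], [-1.22, 4.36], [0.22, 2.71], [-3.12, 3.12]. Speed limits (rad/s): [2.57, 2.57, 3.14, 3.14, 3.14, 3.14].

## Interface

Orientations are given as a rotation vector (axis times angle).
In Python, from workcell import ctrl gives the robot as it stands.
- The arm moves only by the tool step_arm, never from a script. Its argument "steps" is a list of rows, each a list of 3 entries, a list of its own where there are three numbers: the shift along the world's x, y, z as a fraction of full scale, then the turn, a rotation vector about the world's x, y, z as a fraction of full scale, then the opening, from 0 (shut) to 1 (fully open). A call has 1 to 10 rows; each row shifts and turns the commanded pose from where the row before left it; what a row does not reach is not made up. Full scale, the value 1, is 0.5 m for a shift and 0.12 rad for a turn. A row lasts 1/10 s, in which the tool goes at most 50 mm and 8.59 degrees, less where a joint would pass 70% of its speed; a pose out of reach is approached as far as the arm can. A call with a number of a shift or a turn outside -1 to 1 is refused whole. A call with a gripper value outside its range is refused whole. The fingers move at their own pace and stop on an object; "squeeze" is the grip in N (left out, the last holds). Time passes only in rows, so rows that do not move let the fingers close. It gives the time, the measured TCP pose, the force, the opening and the grip force at its end, in the units of the state.
- ctrl.get_state(): the state, without advancing time (a new reading comes with each control period).
- ctrl.camera(name): name is "scene" or "top" or "wrist"; returns the picture (420x560x3 uint8, red, green, blue); there is no depth.
- ctrl.camera_model(name): a dict with "intrinsics" (3x3 intrinsics, pixels), "camera_from_world" (4x4, takes a point from world to camera coordinates). Camera axes: x right, y down, z forward; pixel columns grow to the right and rows downward; lengths in mm; the calibration is good to about 2 mm. The wrist camera is an equidistant fisheye: a pixel r from the principal point sees the ray r / f radians off the axis. A picture is of the moment at which its call begins: read the wrist's pose just before it. camera_model takes no time and is no camera call; for the wrist camera it gives the pose at the moment of the call.
- ctrl.job_done(): hands the job in; it is judged then, once.
The state is a dict: "time_s": time; "q": joint angles; "qd": joint speeds; "effort": joint torques, N m; "position": TCP position; "tool_rot": TCP orientation; "ft_force": force on the tool from outside, world axes, zero at the start; "ft_torque": the same for the moment, N m; "grip_width": opening from 0.0 (shut) to 1.0 (fully open); "grip_force": force on a finger pad.
Only numpy, scipy, OpenCV 4.12 (cv2) and the standard library are available. Lean on these libraries where they do the work, as an engineer would, in place of code of your own. Each camera call takes 0.05 s, during which the arm holds its last target. There are 200 camera calls.

## Working session

There is one attempt and no reset: what is moved stays moved. The work goes in short steps, Python scripts to look and compute and a tool call to move; the robot and the scene stay as the last step left them, time stands still between calls to the robot, and variables do not carry over. Pictures are saved under pics/ and viewed, at most 10 in all, crops included, and the job is handed in when it is done.

Besides the shell and the picture viewer there is one more tool, called after "Request:" in YAML: its name, and indented under it one key for each argument. step_arm: Moves the arm, as the interface text tells. Shift numbers are shares of 0.5 m and turn numbers shares of 0.12 rad, none past 1 either way. Its arguments: {"type":"object","properties":{"steps":{"type":"array"},"squeeze":{"type":"number"}},"required":["steps"]}

```bash
mkdir -p pics; ls
cat > h.py <<'E'
import numpy as np, cv2
from workcell import ctrl
def save(n,f):
    m=ctrl.camera_model(n); im=ctrl.camera(n)
    cv2.imwrite(f'pics/{f}.png',im[:,:,::-1]); np.savez(f'pics/{f}.npz',K=m["intrinsics"],T=m["camera_from_world"],im=im)
def load(f):
    d=np.load(f'pics/{f}.npz'); return np.array(d['K']),np.array(d['T']),d['im']
def ray(f,u,v,fish=False):
    K,T,_=load(f); x=np.array([(u-K[0,2])/K[0,0],(v-K[1,2])/K[1,1]])
    if fish:
        r=np.hypot(*x); d=np.r_[x/max(r,1e-9)*np.sin(r),np.cos(r)]
    else: d=np.r_[x,1]
    R=T[:3,:3]; return -R.T@T[:3,3],R.T@d
def onz(f,u,v,z,fish=False):
    c,d=ray(f,u,v,fish); return c+d*(z-c[2])/d[2]
def proj(f,p,fish=False):
    K,T,_=load(f); q=T[:3,:3]@np.array(p)+T[:3,3]
    if fish:
        s=np.hypot(q[0],q[1]); th=np.arctan2(s,q[2]); x=q[:2]/s*th
    else: x=q[:2]/q[2]
    return K[0,0]*x[0]+K[0,2],K[1,1]*x[1]+K[1,2]
E
python3 - <<'E'
from h import *
save("top","t0");save("scene","s0");save("wrist","w0")
a=load("t0");print(a[0],a[1]);print(ctrl.grip_depth,ctrl.get_state())
im=np.hstack([load(x)[2] for x in("t0","s0")])
E
```

```text
pics
[[437.87460919   0.         274.23399799]
 [  0.         437.87460919 210.14231961]
 [  0.           0.           1.        ]] [[ 2.82047809e-02 -9.99592385e-01  4.42204206e-03 -1.18684907e+02]
 [-9.94473524e-01 -2.85073454e-02 -1.01043266e-01  5.30753640e+02]
 [ 1.01128140e-01 -1.54770058e-03 -9.94872205e-01  1.03638731e+03]
 [ 0.00000000e+00  0.00000000e+00  0.00000000e+00  1.00000000e+00]]
18.700000000000003 {'time_s': 0.15, 'q': array([-1.39978984e+00,  2.59250271e-01,  1.53580746e+00,  1.79724342e-05,
        1.34799104e+00, -2.02796599e-01]), 'qd': array([-0.00030347, -0.00304906, -0.0035538 ,  0.00057421,  0.00135087,
       -0.00029054]), 'effort': array([ 1.94623230e-03, -4.46387386e+01, -2.90820658e+01, -2.62415315e-04,
        8.17526045e-03,  1.87107247e-05]), 'position': array([ 200.79955925, -511.61966337,  230.63519033]), 'tool_rot': array([-3.08545171e+00, -5.83479331e-01, -6.38502237e-05]), 'ft_force': array([-1.11225582, -0.15025592,  0.51187175]), 'ft_torque': array([ 0.03500327, -0.03039001,  0.02121153]), 'grip_force': 0.0, 'grip_width': 1.0031484380446127}
```

View pics/t0.png

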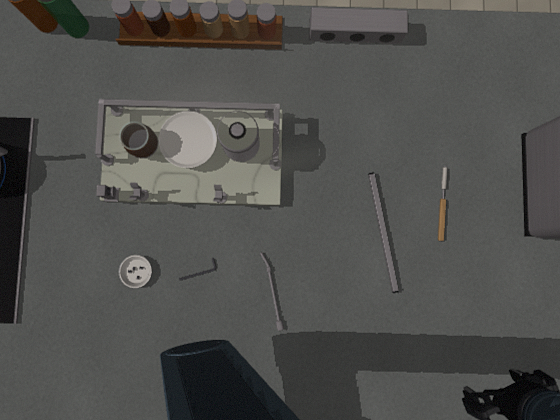

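View pics/s0.png

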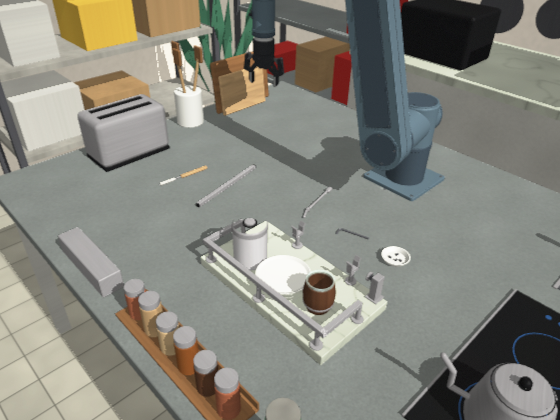

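The top view shows the rail from (373,174) to (397,291), the shelf corners at about (102,203) and (281,204), saddles at (137,190) and (219,193), and the seat pillar at (105,190). The brush is at (444,205) and the bombilla at (272,290).

Run:
```python
from h import *
im=load("t0")[2][:,:,::-1]
a=cv2.resize(im[165:215,90:290],None,fx=4,fy=4,interpolation=cv2.INTER_CUBIC)
b=cv2.resize(im[165:300,360:410],None,fx=4,fy=4,interpolation=cv2.INTER_CUBIC)
b=cv2.rotate(b,cv2.ROTATE_90_COUNTERCLOCKWISE)
c=np.zeros((200+200+10,800,3),np.uint8);c[:200,:800]=a;c[210:,:540]=b
cv2.imwrite('pics/c1.png',c)
```

```text
(no output)
```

View pics/c1.png

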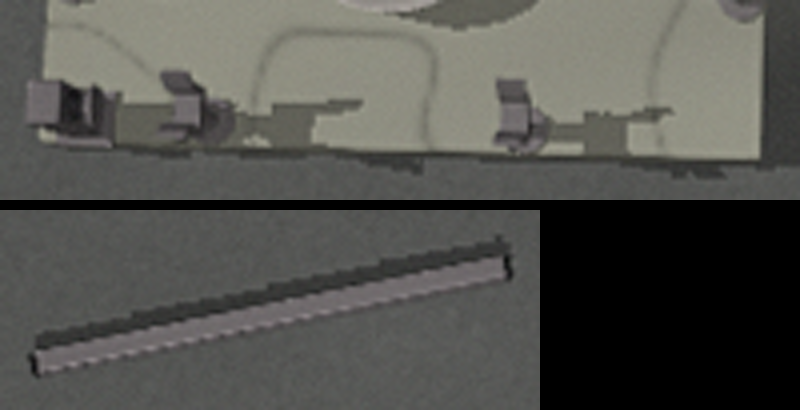

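Run:
```python
from h import *
A=onz("t0",371.75,173.75,14);B=onz("t0",396.1,292,14)
print("rail",A,B,np.linalg.norm(A-B),(A+B)/2,np.arctan2(*(A-B)[1::-1]))
for p in [(101,201),(280.6,204.7)]: print(onz("t0",*p,30))
R=onz("t0",280.6,204.7,30);L=onz("t0",101,201,30)
d=(L-R);yaw=np.arctan2(-d[0],d[1]);print("yaw",yaw,np.linalg.norm(d))
def S(yaw,R):
    c,s=np.cos(yaw),np.sin(yaw);M=np.array([[c,-s,0],[s,c,0],[0,0,1]])
    o=R-M@np.array([-120,-220,30]);return lambda p:o+M@np.array(p),o
f,o=S(yaw,R);print("origin",o)
im=cv2.resize(load("t0")[2][90:215,90:290,::-1],None,fx=4,fy=4,interpolation=cv2.INTER_CUBIC)
K=load("s0")[2][:,:,::-1]; sc=cv2.resize(K[200:360,190:390],None,fx=4,fy=4,interpolation=cv2.INTER_CUBIC)
for nm,I,ou,ov in(("t0",im,90,90),("s0",sc,190,200)):
    def dr(pts,col=(0,0,255)):
        q=np.array([[(u-ou+.5)*4,(v-ov+.5)*4] for u,v in(proj(nm,f(p)) for p in pts)],int)
        cv2.polylines(I,[q],False,col,1)
    dr([(-120,-220,30),(-120,220,30),(120,220,30),(120,-220,30),(-120,-220,30)])
    for y in(115,-75):
        for s in(-8,8): dr([(-121,y+s,105),(-114.5,y+s,94),(-114.5,y+s,78),(-95.5,y+s,78),(-95.5,y+s,94),(-89,y+s,105)])
    dr([(-105+12.5*np.cos(t),164,85+12.5*np.sin(t)) for t in np.linspace(0,6.28,20)],(0,255,0))
cv2.imwrite('pics/o1.png',im);cv2.imwrite('pics/o2.png',sc[:600])
cv2.imwrite('pics/o.png',np.vstack([cv2.resize(im[200:500],(800,300)),sc[160:460]]))
```

```text
rail [ 632.9566819  -342.98852165   14.        ] [ 344.9680997  -403.50394296   14.        ] 294.2779973013837 [ 488.9623908 -373.2462323   14.       ] 0.20711796556575765
[543.85334485 316.69361463  30.        ]
[ 547.32870455 -118.60419016   30.        ]
yaw 0.007983697181335129 435.31167797524864
origin [665.56848548 102.34683203   0.        ]
```

View pics/o.png

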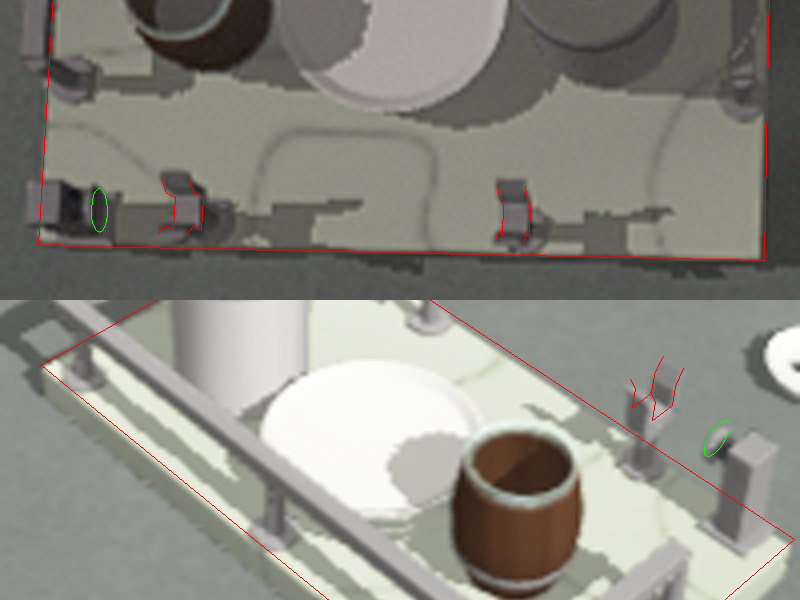

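The overlay fits to within 2–4 mm: saddles, seat and slab edges all agree, and the rail measures 294 mm including its dark ends. I'll move above the rail and work out the canister clearance at the same time.

Request:
step_arm:
  steps:
    - [[0.072, 0.0348, -0.0328], [0, 0, -0.174], 1]
    - [[0.072, 0.0348, -0.0328], [0, 0, -0.174], 1]
    - [[0.072, 0.0348, -0.0328], [0, 0, -0.174], 1]
    - [[0.072, 0.0348, -0.0328], [0, 0, -0.174], 1]
    - [[0.072, 0.0348, -0.0328], [0, 0, -0.174], 1]
    - [[0.072, 0.0348, -0.0328], [0, 0, -0.174], 1]
    - [[0.072, 0.0348, -0.0328], [0, 0, -0.174], 1]
    - [[0.072, 0.0348, -0.0328], [0, 0, -0.174], 1]
    - [[0, 0, 0], [0, 0, 0], 1]
    - [[0, 0, 0], [0, 0, 0], 1]
  squeeze: 60

```text
time_s: 1.15
position: [489.1, -371.7, 99.1]
tool_rot: [-3.123, -0.328, 0.002]
ft_force: [-0.6, -1.0, 0.7]
grip_width: 1.002
grip_force: 0.0
```

Run:
```python
from h import *
o=np.array([665.57,102.35,0])
for n,u,v,z in(("can",237,129,160),("saucer",189,139,66),("cup",138,140,120)): print(n,(onz("t0",u,v,z)-o).round())
save("wrist","w1");s=ctrl.get_state();print(s['position'],s['tool_rot'],s['ft_force'])
q=s['tool_rot'];print("yaw x",2*np.arctan2(q[1],q[0]))
print(load("w1")[0],load("w1")[1])
im=load("w1")[2][:,:,::-1].copy()
A=np.array([488.96,-373.25,14]);d=np.array([np.cos(.207),np.sin(.207),0])
for t in(-150,0,150):
    u,v=proj("w1",A+d*t,True);print(u,v);cv2.circle(im,(int(u),int(v)),3,(0,0,255),1)
cv2.imwrite('pics/w1o.png',cv2.resize(im,(800,600)))
```

```text
can [  29. -120.  160.]
saucer [28.  1. 66.]
cup [  9. 105. 120.]
[ 488.5708589  -372.67261722   99.78606351] [-3.12417218e+00 -3.25888761e-01  1.45951727e-03] [ 0.35535899 -0.05151229 -0.5532216 ]
yaw x -6.0753130132726305
[[325.1922621    0.         280.35979381]
 [  0.         325.1922621  214.0810619 ]
 [  0.           0.           1.        ]] [[ 2.07581483e-01 -9.78215051e-01 -2.28962645e-03 -4.65021856e+02]
 [-9.36570680e-01 -1.99418966e-01  2.88214222e-01  3.84961174e+02]
 [-2.82392085e-01 -5.76835387e-02 -9.57563220e-01  3.68429155e+02]
 [ 0.00000000e+00  0.00000000e+00  0.00000000e+00  1.00000000e+00]]
281.6853290654112 372.3966798217276
282.4919695173637 221.5573851506038
283.0837891589808 13.83245029506
```

View pics/w1o.png

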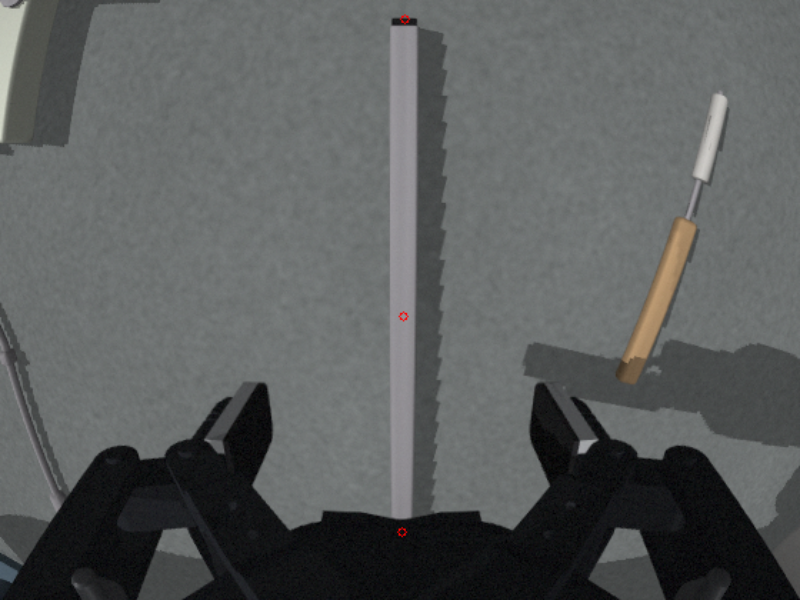

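The wrist view shows the rail exactly on the predicted line, with its far end at (404,20) of 800x600, aligned with the fingers. I'll descend and grip.

Request:
step_arm:
  steps:
    - [[0, 0, -0.06], [0, 0, 0], 1]
    - [[0, 0, -0.06], [0, 0, 0], 1]
    - [[0, 0, -0.05], [0, 0, 0], 1]
    - [[0, 0, -0.023], [0, 0, 0], 1]
    - [[0, 0, 0], [0, 0, 0], 0.5]
    - [[0, 0, 0], [0, 0, 0], 0]
    - [[0, 0, 0], [0, 0, 0], 0]
    - [[0, 0, 0], [0, 0, 0], 0]
    - [[0, 0, 0], [0, 0, 0], 0]
    - [[0, 0, 0], [0, 0, 0], 0]
  squeeze: 60

```text
time_s: 2.2
position: [489.5, -373.4, 4.9]
tool_rot: [3.123, 0.324, 0.002]
ft_force: [-0.1, 0.5, 6.4]
grip_width: 0.142
grip_force: 60.9
```

Request:
step_arm:
  steps:
    - [[0, 0, 0.02], [0, 0, 0], 0]
    - [[0, 0, 0.05], [0, 0, 0], 0]
    - [[0, 0, 0.08], [0, 0, 0], 0]
    - [[0, 0, 0.08], [0, 0, 0], 0]
    - [[0, 0, 0.08], [0, 0, 0], 0]
    - [[0, 0, 0.06], [0, 0, 0], 0]
    - [[0, 0, 0.02], [0, 0, 0], 0]
    - [[0, 0, 0], [0, 0, 0], 0]

```text
time_s: 3.0
position: [489.4, -373.2, 200.2]
tool_rot: [3.122, 0.324, 0.003]
ft_force: [0.3, -0.1, -1.6]
grip_width: 0.142
grip_force: 60.0
```

Request:
step_arm:
  steps:
    - [[0.005, 0.03, 0], [0, 0, 0.4], 0]
    - [[0.0089, 0.0594, 0], [0, 0, 0.715], 0]
    - [[0.0089, 0.0594, 0], [0, 0, 0.715], 0]
    - [[0.0089, 0.0594, 0], [0, 0, 0.715], 0]
    - [[0.0089, 0.0594, 0], [0, 0, 0.715], 0]
    - [[0.0089, 0.0594, 0], [0, 0, 0.715], 0]
    - [[0.0089, 0.0594, 0], [0, 0, 0.715], 0]
    - [[0.0089, 0.0594, 0], [0, 0, 0.715], 0]
    - [[0.0089, 0.0594, 0], [0, 0, 0.715], 0]
    - [[0.0089, 0.0594, 0], [0, 0, 0.715], 0]

```text
time_s: 4.0
position: [529.7, -87.7, 195.9]
tool_rot: [-2.728, -1.549, 0.005]
ft_force: [0.4, 0.3, -1.7]
grip_width: 0.139
grip_force: 60.0
```

Request:
step_arm:
  steps:
    - [[0.0089, 0.0594, 0], [0, 0, 0.715], 0]
    - [[0.0089, 0.0594, 0], [0, 0, 0.715], 0]
    - [[0.0089, 0.0594, 0], [0, 0, 0.715], 0]
    - [[0.0089, 0.0594, 0], [0, 0, 0.715], 0]
    - [[0.0089, 0.0594, 0], [0, 0, 0.715], 0]
    - [[0.0089, 0.0594, 0], [0, 0, 0.715], 0]
    - [[0.004, 0.03, 0], [0, 0, 0.31], 0]
    - [[0, 0, 0], [0, 0, 0], 0]
    - [[0, 0, 0], [0, 0, 0], 0]

```text
time_s: 4.9
position: [559.2, 102.6, 197.4]
tool_rot: [-2.211, -2.23, 0.004]
ft_force: [-0.4, 0.9, -1.3]
grip_width: 0.136
grip_force: 60.0
```

Run:
```python
from h import *
s=ctrl.get_state()
save("wrist","w2");print(s['position'],s['tool_rot'],s['ft_force'],s['grip_force'])
q=s['tool_rot'];print("yaw x",2*np.arctan2(q[1],q[0]))
o=np.array([665.57,102.35,0]);c,sn=np.cos(.008),np.sin(.008);M=np.array([[c,-sn,0],[sn,c,0],[0,0,1]])
f=lambda p:o+M@np.array(p)
im=cv2.resize(load("w2")[2][:,:,::-1],(1680,1260),interpolation=cv2.INTER_CUBIC)
def dr(pts,col=(0,0,255)):
    q=np.array([np.array(proj("w2",f(p),True))*3+1 for p in pts],int);cv2.polylines(im,[q],False,col,1)
dr([(-120,y,30) for y in range(20,221,20)])
for y in(115,):
    for k in(-8,8): dr([(-121,y+k,105),(-114.5,y+k,94),(-114.5,y+k,78),(-95.5,y+k,78),(-95.5,y+k,94),(-89,y+k,105)])
dr([(-105+12.5*np.cos(t),164,85+12.5*np.sin(t)) for t in np.linspace(0,6.28,20)],(0,255,0))
# predicted rail top edges along tool x from TCP
u,v=proj("w2",f((-105,115,78)),True);print(u*3,v*3,proj("w2",f((-105,164,85)),True))
x0=int(min(max(u*3-400,0),880));y0=int(min(max(v*3-250,0),660));print(x0,y0)
cv2.imwrite('pics/w2o.png',im[y0:y0+600,x0:x0+800])
```

```text
[559.16619702 102.59146436 197.35571901] [-2.21106867 -2.22987505  0.00353294] [-0.40511458  0.88024933 -1.25952645] 60.003061294555664
yaw x -4.7039194865713805
846.526729149395 206.7086156955473 (np.float64(282.20230554320335), np.float64(8.836062282465036))
446 0
```

View pics/w2o.png

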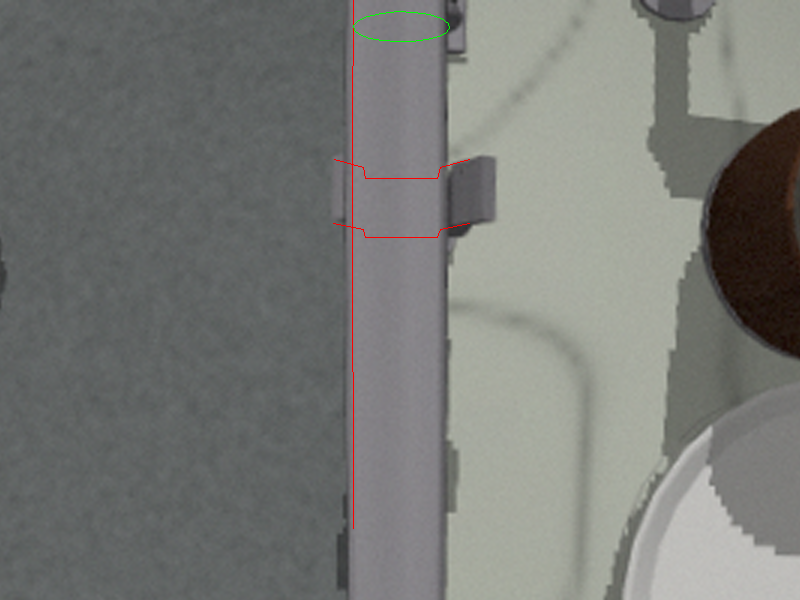

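The held rail (centre column 397) sits left of the left saddle (centre column about 413, 163 px wide for 38 mm outer). That means about 4 mm is needed in +x. The y position agrees.

Request:
step_arm:
  steps:
    - [[0.0042, 0, -0.03], [0, 0, 0], 0]
    - [[0.0042, 0, -0.04], [0, 0, 0], 0]
    - [[0, 0, -0.04], [0, 0, 0], 0]
    - [[0, 0, -0.04], [0, 0, 0], 0]
    - [[0, 0, -0.016], [0, 0, 0], 0]
    - [[0, 0, 0], [0, 0, 0], 0]
    - [[0, 0, 0], [0, 0, 0], 0]
    - [[0, 0, 0], [0, 0, 0], 0]

```text
time_s: 5.75
position: [565.2, 102.4, 116.8]
tool_rot: [2.212, 2.229, 0.002]
ft_force: [-0.1, 0.6, -0.5]
grip_width: 0.138
grip_force: 60.0
```

Run:
```python
from h import *
s=ctrl.get_state();save("wrist","w3");save("scene","s3")
print(s['position'],s['tool_rot'],s['ft_force'])
a=cv2.resize(load("w3")[2][0:150,180:380,::-1],(800,600),interpolation=cv2.INTER_CUBIC)[:,200:600]
b=cv2.resize(load("s3")[2][210:310,285:391,::-1],None,fx=4,fy=4,interpolation=cv2.INTER_CUBIC)
c=np.zeros((600,800,3),np.uint8);c[:,:400]=a;c[:400,400:]=b[:,:400]
cv2.imwrite('pics/c3.png',c)
```

```text
[565.18368639 102.35753759 116.84700583] [2.21176583 2.22875795 0.00230323] [-0.14437976  0.57878758 -0.49175858]
```

View pics/c3.png

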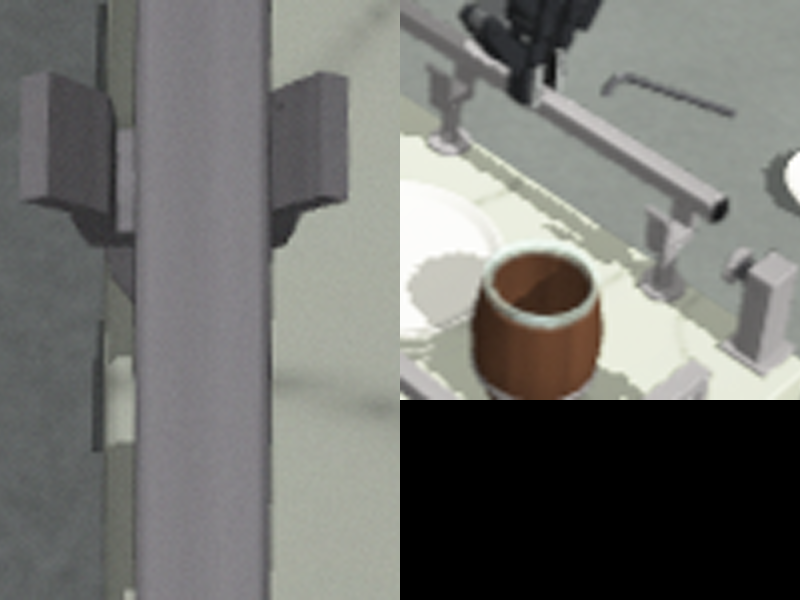

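The saddle mouth's centre column is 183 and the rail's is 203 (8.6 px/mm), so I correct −2.2 mm in x. The scene crop shows the rail over both saddles with a gap to the seat.

Request:
step_arm:
  steps:
    - [[-0.0022, 0, 0], [0, 0, 0], 0]
    - [[-0.0022, 0, 0], [0, 0, 0], 0]
    - [[0, 0, -0.008], [0, 0, 0], 0]
    - [[0, 0, -0.01], [0, 0, 0], 0]
    - [[0, 0, -0.01], [0, 0, 0], 0]
    - [[0, 0, -0.01], [0, 0, 0], 0]
    - [[0, 0, -0.006], [0, 0, 0], 0]
    - [[0, 0, 0], [0, 0, 0], 0]
    - [[0, 0, 0], [0, 0, 0], 0]

```text
time_s: 6.75
position: [562.2, 102.7, 93.5]
tool_rot: [-2.212, -2.23, 0.0]
ft_force: [-0.8, -0.1, 0.2]
grip_width: 0.141
grip_force: 60.0
```

No contact yet; I'll continue slowly.

Request:
step_arm:
  steps:
    - [[0, 0, -0.006], [0, 0, 0], 0]
    - [[0, 0, -0.006], [0, 0, 0], 0]
    - [[0, 0, -0.005], [0, 0, 0], 0]
    - [[0, 0, 0], [0, 0, 0], 0]
    - [[0, 0, 0], [0, 0, 0], 0]
    - [[0, 0, 0], [0, 0, 0], 0]

```text
time_s: 7.35
position: [562.2, 102.7, 85.2]
tool_rot: [2.212, 2.23, 0.0]
ft_force: [0.2, -0.4, -1.4]
grip_width: 0.142
grip_force: 60.0
```

Request:
step_arm:
  steps:
    - [[0, 0, -0.002], [0, 0, 0], 0]
    - [[0, 0, -0.002], [0, 0, 0], 0]
    - [[0, 0, 0], [0, 0, 0], 0]
    - [[0, 0, 0], [0, 0, 0], 0]
    - [[0, 0, 0], [0, 0, 0], 0]

```text
time_s: 7.85
position: [562.1, 102.7, 83.1]
tool_rot: [2.212, 2.231, 0.0]
ft_force: [-0.2, 0.0, -1.0]
grip_width: 0.137
grip_force: 60.0
```

Request:
step_arm:
  steps:
    - [[0, 0, -0.002], [0, 0, 0], 0]
    - [[0, 0, 0], [0, 0, 0], 0]
    - [[0, 0, 0], [0, 0, 0], 0]
    - [[0, 0, 0], [0, 0, 0], 0]

```text
time_s: 8.25
position: [562.2, 102.7, 82.9]
tool_rot: [2.212, 2.23, 0.001]
ft_force: [-2.5, -0.4, 5.3]
grip_width: 0.14
grip_force: 60.8
```

Contact with the floor at TCP z 82.9, as expected (83). I'll ease the press slightly and slide toward the seat.

Request:
step_arm:
  steps:
    - [[0, 0.002, 0.001], [0, 0, 0], 0]
    - [[0, 0.004, 0], [0, 0, 0], 0]
    - [[0, 0.004, 0], [0, 0, 0], 0]
    - [[0, 0.004, 0], [0, 0, 0], 0]
    - [[0, 0.004, 0], [0, 0, 0], 0]
    - [[0, 0.002, 0], [0, 0, 0], 0]
    - [[0, 0, 0], [0, 0, 0], 0]
    - [[0, 0, 0], [0, 0, 0], 0]
    - [[0, 0, 0], [0, 0, 0], 0]

```text
time_s: 9.15
position: [562.5, 112.8, 82.9]
tool_rot: [2.212, 2.23, 0.001]
ft_force: [0.8, -1.6, 6.0]
grip_width: 0.146
grip_force: 60.7
```

Request:
step_arm:
  steps:
    - [[0, 0.004, 0], [0, 0, 0], 0]
    - [[0, 0, 0], [0, 0, 0], 0]
    - [[0, 0, 0], [0, 0, 0], 0]
    - [[0, 0, 0], [0, 0, 0], 0]

```text
time_s: 9.55
position: [562.4, 114.6, 82.9]
tool_rot: [2.212, 2.23, 0.001]
ft_force: [0.0, -1.8, 4.9]
grip_width: 0.141
grip_force: 60.8
```

Request:
step_arm:
  steps:
    - [[0, 0.004, 0], [0, 0, 0], 0]
    - [[0, 0, 0], [0, 0, 0], 0]
    - [[0, 0, 0], [0, 0, 0], 0]
    - [[0, 0, 0], [0, 0, 0], 0]

```text
time_s: 9.95
position: [562.4, 116.4, 82.9]
tool_rot: [2.212, 2.23, 0.0]
ft_force: [0.2, -2.0, 5.0]
grip_width: 0.136
grip_force: 60.8
```

Request:
step_arm:
  steps:
    - [[0, 0.003, 0], [0, 0, 0], 0]
    - [[0, 0, 0], [0, 0, 0], 0]
    - [[0, 0, 0], [0, 0, 0], 0]

```text
time_s: 10.25
position: [562.4, 117.4, 82.9]
tool_rot: [2.212, 2.23, -0.001]
ft_force: [0.4, -4.1, 4.8]
grip_width: 0.141
grip_force: 60.8
```

Request:
step_arm:
  steps:
    - [[0, 0.003, 0], [0, 0, 0], 0]
    - [[0, 0, 0], [0, 0, 0], 0]
    - [[0, 0, 0], [0, 0, 0], 0]

```text
time_s: 10.55
position: [562.4, 118.5, 82.9]
tool_rot: [2.211, 2.229, -0.001]
ft_force: [0.0, -5.7, 5.2]
grip_width: 0.142
grip_force: 60.8
```

Request:
step_arm:
  steps:
    - [[0, 0.003, 0], [0, 0, 0], 0]
    - [[0, 0, 0], [0, 0, 0], 0]
    - [[0, 0, 0], [0, 0, 0], 0]

```text
time_s: 10.85
position: [562.4, 119.5, 82.9]
tool_rot: [2.211, 2.229, -0.002]
ft_force: [-0.5, -8.3, 5.8]
grip_width: 0.14
grip_force: 60.8
```

Request:
step_arm:
  steps:
    - [[0, 0.003, 0], [0, 0, 0], 0]
    - [[0, 0, 0], [0, 0, 0], 0]
    - [[0, 0, 0], [0, 0, 0], 0]

```text
time_s: 11.15
position: [562.4, 120.6, 82.9]
tool_rot: [2.21, 2.229, -0.003]
ft_force: [-0.4, -10.1, 4.8]
grip_width: 0.141
grip_force: 60.8
```

Request:
step_arm:
  steps:
    - [[0, 0.003, 0], [0, 0, 0], 0]
    - [[0, 0, 0], [0, 0, 0], 0]
    - [[0, 0, 0], [0, 0, 0], 0]

```text
time_s: 11.45
position: [562.4, 121.6, 82.9]
tool_rot: [2.21, 2.229, -0.004]
ft_force: [0.1, -11.7, 5.7]
grip_width: 0.143
grip_force: 60.8
```

Request:
step_arm:
  steps:
    - [[0, 0, 0], [0, 0, 0], 0]
    - [[0, 0, 0], [0, 0, 0], 0]
    - [[0, 0, 0], [0, 0, 0], 0]
    - [[0, 0, 0], [0, 0, 0], 0]
    - [[0, 0, 0], [0, 0, 0], 0]
    - [[0, 0, 0], [0, 0, 0], 0]
    - [[0, 0, 0], [0, 0, 0], 0]
    - [[0, 0, 0], [0, 0, 0], 0]
    - [[0, 0, 0], [0, 0, 0], 0]
    - [[0, 0, 0], [0, 0, 0], 0]

```text
time_s: 12.45
position: [562.4, 121.6, 82.9]
tool_rot: [2.21, 2.229, -0.004]
ft_force: [0.1, -11.5, 6.3]
grip_width: 0.141
grip_force: 60.8
```

Run:
```python
from h import *
save("scene","s4");save("wrist","w4");save("top","t4")
a=cv2.resize(load("s4")[2][210:310,285:385,::-1],(400,400),interpolation=cv2.INTER_CUBIC)
b=cv2.resize(load("w4")[2][0:200,180:380,::-1],(400,400),interpolation=cv2.INTER_CUBIC)
d=cv2.resize(load("t4")[2][170:220,90:290,::-1],(800,200),interpolation=cv2.INTER_CUBIC)
cv2.imwrite('pics/c4.png',np.vstack([np.hstack([a,b]),d]))
```

```text
(no output)
```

View pics/c4.png

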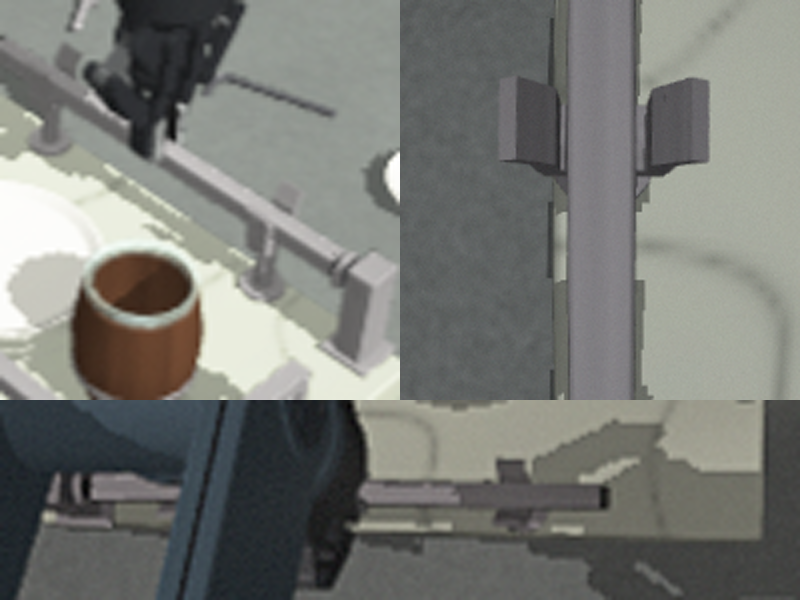

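The rail lies down in both saddles, its left end against the pad at the pillar and its right end past the right saddle. Holding for over three seconds in total.

Request:
step_arm:
  steps:
    - [[0, 0, 0], [0, 0, 0], 0]
    - [[0, 0, 0], [0, 0, 0], 0]
    - [[0, 0, 0], [0, 0, 0], 0]
    - [[0, 0, 0], [0, 0, 0], 0]
    - [[0, 0, 0], [0, 0, 0], 0]
    - [[0, 0, 0], [0, 0, 0], 0]
    - [[0, 0, 0], [0, 0, 0], 0]
    - [[0, 0, 0], [0, 0, 0], 0]
    - [[0, 0, 0], [0, 0, 0], 0]
    - [[0, 0, 0], [0, 0, 0], 0]

```text
time_s: 13.6
position: [562.4, 121.6, 82.9]
tool_rot: [2.21, 2.229, -0.004]
ft_force: [0.1, -11.6, 6.4]
grip_width: 0.143
grip_force: 60.8
```

Request:
step_arm:
  steps:
    - [[0, 0, 0], [0, 0, 0], 0]
    - [[0, 0, 0], [0, 0, 0], 0]
    - [[0, 0, 0], [0, 0, 0], 0]
    - [[0, 0, 0], [0, 0, 0], 0]
    - [[0, 0, 0], [0, 0, 0], 0]
    - [[0, 0, 0], [0, 0, 0], 0]
    - [[0, 0, 0], [0, 0, 0], 0]
    - [[0, 0, 0], [0, 0, 0], 0]
    - [[0, 0, 0], [0, 0, 0], 0]
    - [[0, 0, 0], [0, 0, 0], 0]

```text
time_s: 14.6
position: [562.5, 121.6, 82.9]
tool_rot: [2.21, 2.229, -0.004]
ft_force: [-0.3, -11.6, 6.2]
grip_width: 0.145
grip_force: 60.8
```

Request:
step_arm:
  steps:
    - [[0, 0, 0], [0, 0, 0], 0]
    - [[0, 0, 0], [0, 0, 0], 0]
    - [[0, 0, 0], [0, 0, 0], 0]
    - [[0, 0, 0], [0, 0, 0], 0]
    - [[0, 0, 0], [0, 0, 0], 0]

```text
time_s: 15.1
position: [562.5, 121.5, 82.9]
tool_rot: [2.21, 2.229, -0.004]
ft_force: [-0.2, -10.9, 5.9]
grip_width: 0.136
grip_force: 60.8
```

```bash
python3 -c "
from workcell import ctrl
s=ctrl.get_state();print(s['time_s'],s['ft_force'],s['position']);print(ctrl.job_done())"
```

```text
15.1 [ -0.17847538 -10.94551357   5.92875544] [562.4523522  121.54859562  82.89758136]
the job is handed in; nothing more can be done
None
```

The rail lies in both saddles and is still gripped, pressing the sprung seat about half way in at roughly 10 N (estimated from the wrist force less sliding friction); it was held there for over three seconds and the job was handed in at 15.1 s, with no verdict returned.

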